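# Cock the sprung tailstock of a tube-welding jig onto its catch

### The arm

A 6-joint arm with a two-finger parallel gripper is mounted at the origin on the work surface. World frame = base frame: x ahead of the robot, y to its left, z up, the work surface at z = 0. Lengths are in mm, angles in degrees, forces in N, time in s.
With the tool pointing down it reaches from about 350 to 850 mm from the base axis. Payload 8.1 kg.
Tool frame: the origin (TCP) lies midway between the tips of the shut fingers; the grasp point (between the pads) lies 19 mm behind it; y points along the fingers, x is the direction in which the jaws open and shut, and the axes are right-handed (so a half turn about y gives the same grasp; the last joint's range is limited). The gripper opens to 85 mm and grips with 20 to 120 N. Pads are 22 mm wide; open, the fingers measure 114 mm over their backs; the gripper's body (76 mm by 85 mm) begins 54 mm behind the grasp point. The pads swing forward as they close: fully open they stand 13 mm farther back than shut.
Start: joints at [69.935, 7.471, 85.268, -0, 87.261, -4.893], TCP at [157.008, 579.097, 231.292] pointing down, gripper open.
Joint ranges: [-169.43, 169.43], [-51.17, 129.36], [1.28, 143.12], [-76.62, 256.62], [0, 156.53], [-152.29, 152.29]. Speed limits (degrees/s): [136.94, 136.94, 159.86, 180, 180, 180].

### API

Orientations are given as [roll, pitch, yaw] about the fixed x, y, z axes, in that order (R = Rz(yaw) Ry(pitch) Rx(roll)).
In Python, from bench import r gives the robot as it stands.
- The arm moves only by the tool move_arm, never from a script. Its arguments are lists of equal length, an entry for each row: "linear": the shift along the tool's x, y, z normalised to -1 to 1, where 1 is 300 mm, a list of three; "twist": the turn, a rotation vector about the tool's x, y, z normalised to -1 to 1, where 1 is pi/2 rad, a list of three; "hand": the opening, from -1 (shut) to 1 (fully open). A call has 1 to 12 rows; each row is the pose to reach, as a shift and turn from the pose measured when the call began, along the tool's axes at that moment; what a row does not reach only later rows make up. A row lasts 1/12 s, in which the tool goes at most 41.7 mm and 7.16 degrees, less where a joint would pass 70% of its speed; a pose out of reach is approached as far as the arm can. A call with a number of a shift or a turn outside -1 to 1 is refused whole. A call with a gripper value outside its range is refused whole. The fingers move at their own pace and stop on an object; "force" is the grip in N (left out, the last holds). Time passes only in rows, so rows that repeat a pose let the fingers close. It gives the time, the measured TCP pose, the force and the opening at its end, in the units of the state.
- r.sense(): the state, without advancing time (a new reading comes with each control period).
- r.snapshot(name): name is "side" or "top"; returns a dict with "frame" (400x640x3 uint8, red, green, blue), "range_z" (400x640 float32, mm along the optical axis (not along the pixel's ray), 0 where there is no reading), "intrinsics" (3x3 intrinsics, pixels), "dist_coeffs" ([k1, k2, p1, p2, k3] as OpenCV has them; the pictures are not rectified), "R" (3x3) and "t" (3): a world point X has camera coordinates R X + t. Camera axes: x right, y down, z forward; pixel columns grow to the right and rows downward; lengths in mm; the calibration is good to about 2 mm. A picture is of the moment at which its call begins.
- r.hand_in(): hands the job in, once; it reports no verdict.
The state is a dict: "time": time; "joint_pos": joint angles; "qd": joint speeds; "joint_efforts": joint torques, N m; "tool_pos": TCP position; "tcp_rot": TCP orientation; "ft_force": force on the tool from outside, world axes, zero at the start; "wrist_torque": the same for the moment, N m; "finger_gap": finger opening in mm.
Only numpy, scipy, OpenCV 4.12 (cv2) and the standard library are available. Lean on these libraries where they do the work, as an engineer would, in place of code of your own. Each camera call takes 0.05 s, during which the arm holds its last target. There are 200 camera calls.

### The job

Get the sprung tailstock of the blue tube-welding jig held open for the next tube: if the catch with the red ball is parked standing up, tip it over onto the slide, then push the slide back by its cross handle until the catch has dropped in behind the tooth, and let it go so that it comes back and stays held by the catch. Do it all by pushing gently with the fingertips or the outside of the fingers: take neither handle nor catch between the fingers, and leave the loose things around the jig where they are.

Things in the scene. Friction and masses are not known exactly. Their poses are not given: they have to be found in the camera images.
- jig: Tube-welding jig bolted down: grey base plate 110 x 450 x 15 mm, blue castings, two facing steel cones. Origin: centre of the plate's underside, on the table. Its y axis runs along the jig from the tailstock (-y end: sprung slide between two steel guides, catch) to the fixed headstock (+y end). Apart from handle, upright and catch nothing of it is over 110 mm high.
- headstock_tip (a point): Tip of the fixed headstock's cone, 85 mm above the table at jig y = +133 mm, pointing to -y. The headstock's blue block is 50 x 40 mm, 110 mm high, centred at y = +185 mm. Between this tip and the slide's cone, at y = +100 mm, stands a vee rest whose arms reach 50 mm across and 87 mm high.
- slide (a joint): Travel of the sprung slide, m: 0 = home (cone forward), grows as it is pushed along the jig's -y; end stop 0.052 (no need to hit it). Spring force back home: about 4 N at 0, 9 N at 0.034, 12 N at 0.052. At 0.034 the 6 mm high brass tooth on its bar has passed under the catch's nose: a lowered catch drops in behind it, and on release the slide rests on it at 0.034. With the catch parked it runs home.
- handle (a point): Middle of the slide's cross handle: level round bar 16 mm thick (black grips 19 mm), 96 mm long along the jig's x, 142 mm above the table, on a blue upright 36 mm wide, 20 mm thick. Home: jig x = 0, y = +25 mm. Below it on the +y side a cone sticks out 32 mm from the upright, its top 103 mm above the table. Push the bar (or upright above the cone) on its +y side, towards -y.
- catch (a joint): Angle of the catch on its pivot (jig x = 0, y = -95 mm, 72 mm above the table, between blue cheeks 87 mm high), rad: 0 = down, nose on the slide, also when in behind the tooth; up to 0.17 while riding over the tooth; about 1.5 = balanced upright; 1.9 = parked, leaning back towards the handle on its stop. It falls to either side by its own weight.
- catch_ball (a point): Centre of the red ball, 22 mm in diameter, at the catch's free end, 80 mm from the pivot. Catch down: jig x = 0, y = -175 mm, 80 mm above the table. Parked: about y = -61 mm, 145 mm up, some 65 mm clear of the handle bar at home. Pushed on its +y side towards -y until past upright (ball beyond y = -95 mm), it falls onto the slide by itself.
- tube_long: Loose steel tube standing on end by the far side of the jig, 34 mm outside diameter, 100 mm high. Origin: centre of its underside. To be left alone.
- tube_short: Loose steel tube standing on end, 34 mm outside diameter, 70 mm high. Origin: centre of its underside. To be left alone.
- magnet_square: Red triangular welding magnet lying flat, about 110 x 110 x 16 mm. Origin: under its middle. To be left alone.
- soapstone: Brass marker holder lying flat, 14 x 130 x 8 mm. Origin: centre of its underside. To be left alone.
- spray: Black spray can with an orange band and red nozzle, standing, 67 mm in diameter, 172 mm high. Origin: centre of its underside. To be left alone.
- tip_jar: Grey jar with blue lid, standing, 72 mm in diameter, 85 mm high. Origin: centre of its underside. To be left alone.
- hammer: Hammer lying flat, 270 mm long, wooden handle. Origin: under its middle. To be left alone.
- wire_brush: Wire brush lying bristles down, wooden back, 265 x 26 x 34 mm. Origin: under its middle. To be left alone.

How it is judged:
By the outcome, as a careful person would: the job done as asked, in the order asked, and still so for the second after the job is handed in, with the robot touching nothing.
It also fails if it takes over 48 s, if anything falls off the work surface, if the arm or the gripper's body presses on something with over 40 N, if the wrist force passes 120 N, or if a joint passes its speed limit or range.

## Working session

There is one attempt and no reset: what is moved stays moved. The work goes in short steps, Python scripts to look and compute and a tool call to move; the robot and the scene stay as the last step left them, time stands still between calls to the robot, and variables do not carry over. Pictures are saved under pics/ and viewed, on a budget of 10 in all, crops included, one or two more only if the job needs it, and the job is handed in when it is done.

Besides the shell and the picture viewer there is one more tool, called as a command line: name --argument value ..., lists and objects as JSON in quotes. move_arm: Moves the arm, as the interface text tells. Scaled input: -1 to 1 covers 300 mm each way for a shift and pi/2 rad each way for a turn. Its arguments: {"type":"object","properties":{"linear":{"type":"array","items":{"type":"array","items":{"type":"number","minimum":-1,"maximum":1}}},"twist":{"type":"array","items":{"type":"array","items":{"type":"number","minimum":-1,"maximum":1}}},"hand":{"type":"array","items":{"type":"number"}},"force":{"type":"number"}},"required":["linear","twist","hand"]}

```bash
mkdir -p pics; ls; python3 - <<'E'
from bench import r
import cv2,numpy as np
s=r.sense();print(s)
for n in("side","top"):
    d=r.snapshot(n);np.savez(f"{n}0.npz",**d)
    cv2.imwrite(f"pics/{n}0.png",cv2.cvtColor(d["frame"],cv2.COLOR_RGB2BGR))
    print(n,d["intrinsics"],d["dist_coeffs"],-np.array(d["R"]).T@d["t"],d["R"])
E
```

```text
pics
{'time': 0.0, 'joint_pos': array([ 6.99358770e+01,  7.51436797e+00,  8.53310420e+01, -4.51087148e-04,
        8.72592153e+01, -4.89235555e+00]), 'qd': array([ 0.01998042, -0.09417832,  0.01994012,  0.01647544, -0.04737654,
        0.02515246]), 'joint_efforts': array([ 1.95804838e-03, -5.69378471e+01, -5.00571620e+01,  1.27845783e-04,
        1.39541994e-02,  1.14816393e-05]), 'tool_pos': array([156.81390876, 578.57861564, 230.23523048]), 'tcp_rot': array([-89.99152602,   0.10428252,  74.82826222]), 'ft_force': array([-0.16969005,  0.84398477,  0.01632746]), 'wrist_torque': array([ 0.02986753, -0.00223438,  0.01576956]), 'finger_gap': 85.82821623754367}
side [[456.81202398   0.         319.17123495]
 [  0.         456.81202398 190.1713304 ]
 [  0.           0.           1.        ]] [-0.02068337  0.          0.          0.          0.        ] [-125.36030458  674.80964918 1160.25282604] [[-0.70464668 -0.70943992 -0.0129637 ]
 [-0.52650387  0.53502    -0.66071725]
 [ 0.47567503 -0.45874678 -0.75052292]]
top [[413.31278758   0.         320.79479461]
 [  0.         413.31278758 196.49483778]
 [  0.           0.           1.        ]] [-0.04408472  0.          0.          0.          0.        ] [ 374.68537293   33.73219513 1568.20724392] [[ 0.0065516  -0.99993339  0.009502  ]
 [-0.99333607 -0.0076012  -0.11500291]
 [ 0.11506748 -0.00868523 -0.99331971]]
```

View pics/side0.png

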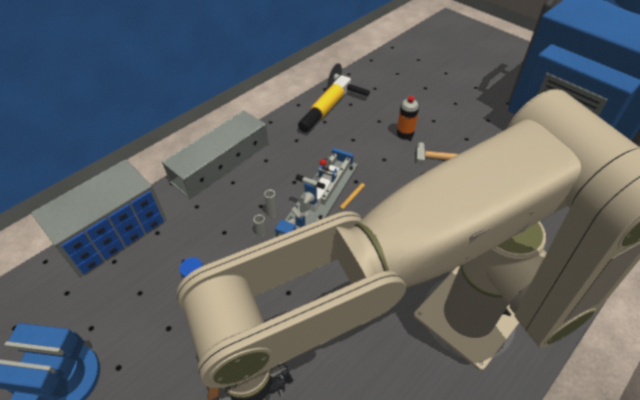

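View pics/top0.png

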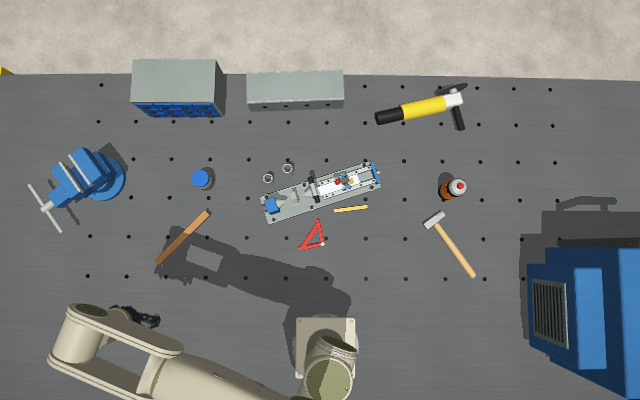

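The top view shows the jig running from the headstock at about (270,206) to the tailstock at about (375,175). The handle is near (313,186). The red ball, near (337,182), looks parked upright. I'll zoom in and measure.

```bash
cat > h.py <<'E'
import numpy as np,cv2
def load(n): return dict(np.load(n))
def ray(d,uv):
    p=cv2.undistortPoints(np.array(uv,float).reshape(-1,1,2),d["intrinsics"],d["dist_coeffs"]).reshape(-1,2)
    v=np.c_[p,np.ones(len(p))]@d["R"]; return -d["R"].T@d["t"],v   # v scaled to unit depth
def onz(d,uv,z):
    c,v=ray(d,uv); return c+v*((z-c[2])/v[:,2])[:,None]
def cloud(d):
    u,v=np.meshgrid(np.arange(640),np.arange(400)); c,w=ray(d,np.c_[u.ravel(),v.ravel()])
    return (c+w*d["range_z"].reshape(-1,1)).reshape(400,640,3)
def two(d1,p1,d2,p2):
    (a,u),(b,w)=ray(d1,[p1]),ray(d2,[p2]); u,w=u[0],w[0]
    s=np.linalg.lstsq(np.c_[u,-w],b-a,rcond=None)[0]; A,B=a+s[0]*u,b+s[1]*w
    return (A+B)/2,np.linalg.norm(A-B)
def blobs(d,kind):
    h=cv2.cvtColor(d["frame"],cv2.COLOR_RGB2HSV).astype(int);H,S,V=h[...,0],h[...,1],h[...,2]
    m={"red":((H<6)|(H>172))&(S>150)&(V>90),"blue":(H>100)&(H<120)&(S>120)&(V>60)}[kind]
    n,l,st,c=cv2.connectedComponentsWithStats(m.astype(np.uint8)); return [(st[i,4],st[i,:4].tolist(),c[i].round(1).tolist()) for i in range(1,n) if st[i,4]>5]
E
python3 - <<'E'
from h import *
t,s=load("top0.npz"),load("side0.npz")
for n,d in(("top",t),("side",s)):
    P=cloud(d)
    for k in("red","blue"):
        for a,b,c in blobs(d,k):
            print(n,k,a,b,c,P[int(c[1]),int(c[0])].round())
P=cloud(t)
# plate + jig mask: points 10..170 high in jig window
w=np.zeros((400,640),bool); w[155:228,255:388]=1
m=w&(P[...,2]>9)&(P[...,2]<21)
m=cv2.morphologyEx(m.astype(np.uint8),cv2.MORPH_OPEN,np.ones((3,3)))
n,l,st,c=cv2.connectedComponentsWithStats(m)
for i in range(1,n):
    if st[i,4]>50: print("plate",st[i])
h=P[w&(P[...,2]>132)&(P[...,2]<165)];print("high pts",h.round().tolist())
cv2.imwrite("pics/topc.png",cv2.cvtColor(cv2.resize(t["frame"][150:230,255:388],None,fx=6,fy=6,interpolation=cv2.INTER_CUBIC),cv2.COLOR_RGB2BGR))
E
```

```text
top red 22 [335, 179, 5, 6] [337.2, 181.1] [592. -34. 162.]
top red 29 [457, 183, 7, 6] [460.1, 185.3] [ 580. -457.  173.]
top red 248 [298, 220, 26, 30] [312.1, 237.0] [402.  52.  -2.]
top blue 892 [135, 103, 86, 14] [178.3, 109.1] [863. 547. 105.]
top blue 2681 [48, 147, 77, 61] [88.6, 178.6] [593. 820. 181.]
top blue 83 [370, 162, 10, 22] [374.4, 172.6] [ 642. -176.   60.]
top blue 244 [191, 170, 18, 17] [199.9, 178.0] [611. 465.  82.]
top blue 12 [341, 174, 6, 3] [343.7, 175.0] [626. -60.  85.]
top blue 12 [344, 186, 7, 4] [347.2, 187.2] [582. -74.  84.]
top blue 172 [265, 197, 15, 18] [271.4, 205.7] [512. 198. 105.]
top blue 11922 [527, 247, 113, 152] [595.8, 314.0] [ 170. -797.  341.]
side red 23 [409, 96, 5, 6] [410.7, 98.3] [ 581. -458.  169.]
side red 29 [320, 159, 6, 6] [322.6, 161.7] [592. -31. 154.]
side blue 41668 [0, 0, 391, 213] [129.9, 70.5] [2101.  -68. -236.]
side blue 10911 [509, 0, 131, 139] [589.8, 55.7] [ 181. -824.  353.]
side blue 114 [332, 148, 21, 12] [341.6, 153.8] [ 641. -173.   58.]
side blue 63 [305, 183, 10, 11] [309.7, 187.8] [563.  54. 124.]
side blue
[... 3798 characters left out ...]
8.0, 48.0, 142.0], [537.0, 45.0, 150.0], [537.0, 41.0, 148.0], [537.0, 38.0, 154.0], [537.0, 34.0, 148.0], [537.0, 31.0, 148.0], [534.0, 45.0, 147.0], [534.0, 41.0, 150.0], [533.0, 38.0, 151.0], [533.0, 34.0, 152.0], [534.0, 31.0, 146.0], [530.0, 45.0, 149.0], [530.0, 41.0, 149.0], [530.0, 38.0, 155.0], [530.0, 34.0, 154.0], [530.0, 31.0, 149.0], [531.0, 27.0, 144.0], [527.0, 45.0, 148.0], [527.0, 41.0, 151.0], [527.0, 38.0, 147.0], [527.0, 34.0, 149.0], [527.0, 31.0, 149.0], [527.0, 27.0, 150.0], [524.0, 41.0, 145.0], [523.0, 38.0, 149.0], [523.0, 34.0, 151.0], [523.0, 31.0, 149.0], [524.0, 27.0, 145.0], [520.0, 41.0, 146.0], [520.0, 38.0, 151.0], [520.0, 34.0, 152.0], [520.0, 31.0, 145.0]]
```

View pics/topc.png

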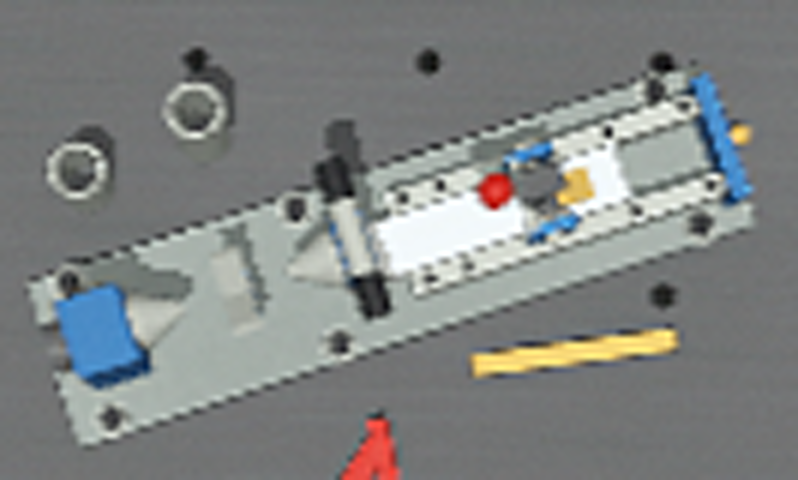

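The zoomed crop shows the red ball at about (495,190), on the handle side of the grey pivot at (540,185), so the catch is parked. The handle bar runs from (335,175) to (372,300), with its +y side clear. I'll fit the jig frame from the plate corners, ball, handle bar and headstock block.

```bash
cat >> h.py <<'E'
def jig():
    a=np.load("jig.npy"); return a[:2],a[2]  # origin, angle(rad) of jig y
def toj(p):
    o,a=jig(); ey=np.array([np.cos(a),np.sin(a)]); ex=np.array([ey[1],-ey[0]]); d=np.asarray(p)[...,:2]-o
    return np.stack([d@ex,d@ey],-1)
def tow(x,y):
    o,a=jig(); ey=np.array([np.cos(a),np.sin(a)]); ex=np.array([ey[1],-ey[0]]); return o+x*ex+y*ey
def shift(s,x,y,z):   # jig target -> tool-axis shift & yaw turn (normalised), tool z along jig +y
    from scipy.spatial.transform import Rotation as R
    rt=R.from_euler("xyz",s["tcp_rot"],degrees=True); a=np.degrees(jig()[1])
    goal=R.from_euler("xyz",[-90,0,a-90],degrees=True)
    return rt.inv().apply(np.r_[tow(x,y),z]-s["tool_pos"])/300, (rt.inv()*goal).as_rotvec()/(np.pi/2)
E
python3 - <<'E'
from h import *
t,s=load("top0.npz"),load("side0.npz")
c=np.array([(28,287),(85,445),(755,225),(690,70)],float); c=(c+.5)/6-.5+[255,150]
W=onz(t,c,15)[:,:2]; print(W.round(1), [np.linalg.norm(W[i]-W[i-1]).round() for i in range(4)])
o=W.mean(0); d=(W[0]+W[1]-W[2]-W[3]); a1=np.arctan2(d[1],d[0])
P=cloud(t); w=np.zeros((400,640),bool); w[155:228,255:388]=1
h=P[w&(P[...,2]>140)&(P[...,2]<158)&(P[...,1]>10)][:,:2]
v=cv2.fitLine(h.astype(np.float32),cv2.DIST_HUBER,0,.01,.01).ravel()
print("plate o",o,"ang",np.degrees(a1),"bar ang",np.degrees(np.arctan2(v[1],v[0])))
np.save("jig.npy",np.r_[o,a1])
print("bar jig",toj(h).mean(0),toj(h).min(0),toj(h).max(0))
b,e=two(t,(337.2,181.1),s,(322.6,161.7)); print("ball",b,e,toj(b))
print("headblock top",toj(onz(t,[(271.4,205.7)],108)),"cheeks",toj(onz(t,[(343.7,175.0),(347.2,187.2)],87)))
from bench import r
q=r.sense(); print(tow(0,-17),tow(0,70),shift(q,0,-17,240))
E
```

```text
[[ 549.3  252.8]
 [ 450.1  214.8]
 [ 592.4 -206.3]
 [ 691.9 -165.8]] [np.float64(442.0), np.float64(106.0), np.float64(444.0), np.float64(107.0)]
plate o [570.9285227   23.88963001] ang 108.73515963514541 bar ang 18.260593
bar jig [ 1.60483879 24.91588647] [-45.67187067  16.1042983 ] [50.09576728 33.88721209]
ball [593.51668424 -35.53365876 146.97571715] 0.39061812558350273 [  2.30487572 -63.52983423]
headblock top [[ -2.79296474 182.57858285]] cheeks [[ 24.12956428 -98.7841955 ]
 [-22.21175621 -96.45742713]]
[576.38882388   7.79040298] [548.4449296   90.18056484] (array([-1.47050095, -0.03007169, -1.84777683]), array([ 4.31797816e-04,  6.23275113e-01, -1.07611562e-03]))
```

move_arm --linear '[[-0.74,-0.06,-0.92],[-0.74,-0.06,-0.92],[-0.74,-0.06,-0.92],[-0.74,-0.06,-0.92],[-0.74,-0.06,-0.92],[-0.74,-0.06,-0.92],[-0.74,-0.06,-0.92],[-0.74,-0.06,-0.92],[-0.74,-0.06,-0.92],[-0.74,-0.06,-0.92],[-0.74,-0.06,-0.92],[-0.74,-0.06,-0.92]]' --twist '[[0,0.62,0],[0,0.62,0],[0,0.62,0],[0,0.62,0],[0,0.62,0],[0,0.62,0],[0,0.62,0],[0,0.62,0],[0,0.62,0],[0,0.62,0],[0,0.62,0],[0,0.62,0]]' --hand '[-1,-1,-1,-1,-1,-1,-1,-1,-1,-1,-1,-1]' --force 40

```text
time: 1.1
tool_pos: [364.8, 292.3, 248.3]
tcp_rot: [-90.1, 0.1, 19.0]
ft_force: [-0.7, 0.1, -0.0]
finger_gap: 0.1
```

```bash
python3 - <<'E'
from h import *
from bench import r
q=r.sense(); print(q["tool_pos"],q["tcp_rot"],q["ft_force"],q["finger_gap"],shift(q,1,-16,240))
E
```

```text
[364.77640431 292.32040944 248.34290149] [-90.05482129   0.10195438  19.01326593] [-0.68095691  0.06163661 -0.00645434] 0.06336032068282994 (array([ 0.36130279,  0.02824145, -1.12314818]), array([ 0.00061187,  0.00309061, -0.00113135]))
```

move_arm --linear '[[0.36,0.03,-1],[0.36,0.03,-1],[0.36,0.03,-1],[0.36,0.03,-1],[0.36,0.03,-1],[0.36,0.03,-1],[0.36,0.03,-1],[0.36,0.03,-1],[0.36,0.03,-1],[0.36,0.03,-1],[0.36,0.03,-1]]' --twist '[[0,0,0],[0,0,0],[0,0,0],[0,0,0],[0,0,0],[0,0,0],[0,0,0],[0,0,0],[0,0,0],[0,0,0],[0,0,0]]' --hand '[-1,-1,-1,-1,-1,-1,-1,-1,-1,-1,-1]'

```text
time: 2.02
tool_pos: [564.2, 45.4, 238.9]
tcp_rot: [-90.0, 0.2, 19.1]
ft_force: [0.2, 0.1, 0.2]
finger_gap: 0.1
```

```bash
python3 - <<'E'
from h import *
from bench import r
import cv2
q=r.sense(); print(q["tool_pos"],q["tcp_rot"],q["ft_force"],toj(q["tool_pos"]),shift(q,1,-17,240),shift(q,1,-17,134))
E
```

```text
[564.16987895  45.42887201 238.91900259] [-89.99732459   0.15642363  19.09875433] [0.21294161 0.06362645 0.23273018] [ 0.51775344 22.56878691] (array([ 0.00076062, -0.00361157, -0.13190333]), array([-2.42119072e-05,  4.03989801e-03, -1.73812878e-03])) (array([ 0.00172526,  0.34972044, -0.13191983]), array([-2.42119072e-05,  4.03989801e-03, -1.73812878e-03]))
```

move_arm --linear '[[0,0,-0.13],[0,0,-0.13],[0,0,-0.13],[0,0.05,-0.13],[0,0.1,-0.13],[0,0.15,-0.13],[0,0.2,-0.13],[0,0.25,-0.13],[0,0.3,-0.13],[0,0.35,-0.13],[0,0.35,-0.13],[0,0.35,-0.13]]' --twist '[[0,0,0],[0,0,0],[0,0,0],[0,0,0],[0,0,0],[0,0,0],[0,0,0],[0,0,0],[0,0,0],[0,0,0],[0,0,0],[0,0,0]]' --hand '[-1,-1,-1,-1,-1,-1,-1,-1,-1,-1,-1,-1]'

```text
time: 3.02
tool_pos: [575.5, 10.1, 133.3]
tcp_rot: [-89.9, 0.3, 19.2]
ft_force: [0.9, -0.3, 1.1]
finger_gap: -0.0
```

```bash
python3 - <<'E'
from h import *
from bench import r
q=r.sense(); print(q["tool_pos"],q["tcp_rot"],q["ft_force"],toj(q["tool_pos"]),shift(q,1,-70,134))
d=r.snapshot("side"); f=cv2.resize(d["frame"][120:240,260:380],(720,720),interpolation=cv2.INTER_CUBIC)[:600]
cv2.imwrite("pics/side1.png",cv2.cvtColor(f,cv2.COLOR_RGB2BGR)); print(blobs(d,"red"))
E
```

```text
[575.50503879  10.12152212 133.34677308] [-89.93356565   0.26023139  19.20739422] [ 0.87453909 -0.33017704  1.07211623] [ -0.08821436 -14.50853241] (array([ 0.00209282, -0.00240145, -0.18499251]), array([-0.00072624,  0.00524537, -0.00289449]))
[(np.int32(13), [322, 160, 4, 4], [323.4, 161.6]), (np.int32(359), [336, 222, 26, 37], [347.7, 238.6])]
```

View pics/side1.png

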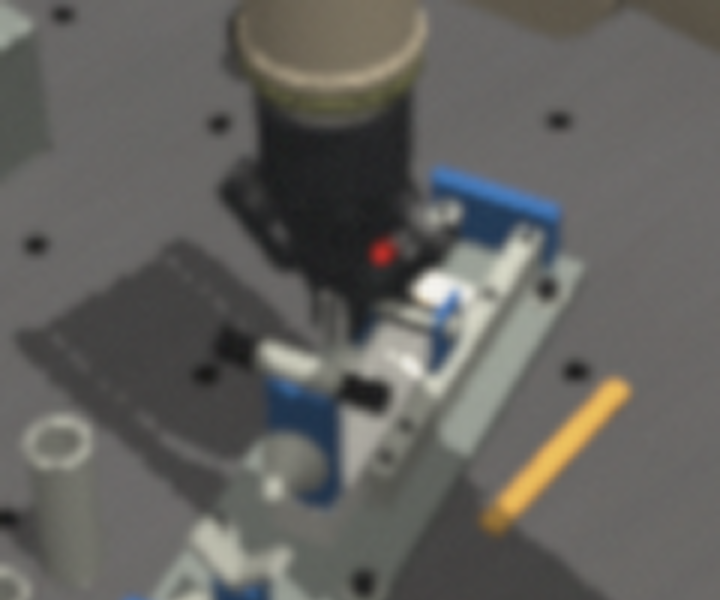

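The picture shows the shut fingers between the handle bar, at about (310,370), and the red ball at (380,250), touching neither. Next is a slow push towards -y.

move_arm --linear '[[0,0,-0.015],[0,0,-0.03],[0,0,-0.045],[0,0,-0.06],[0,0,-0.072],[0,0,-0.084],[0,0,-0.096],[0,0,-0.108],[0,0,-0.12],[0,0,-0.132],[0,0,-0.144],[0,0,-0.156]]' --twist '[[0,0,0],[0,0,0],[0,0,0],[0,0,0],[0,0,0],[0,0,0],[0,0,0],[0,0,0],[0,0,0],[0,0,0],[0,0,0],[0,0,0]]' --hand '[-1,-1,-1,-1,-1,-1,-1,-1,-1,-1,-1,-1]'

```text
time: 4.07
tool_pos: [591.9, -34.8, 134.5]
tcp_rot: [-90.0, 0.2, 19.2]
ft_force: [0.5, 0.4, -0.1]
finger_gap: -0.3
```

move_arm --linear '[[0,0,-0.012],[0,0,-0.024],[0,0,-0.036],[0,0,-0.048],[0,0,-0.06],[0,0,-0.06],[0,0,-0.06],[0,0,-0.06],[0,0,-0.06]]' --twist '[[0,0,0],[0,0,0],[0,0,0],[0,0,0],[0,0,0],[0,0,0],[0,0,0],[0,0,0],[0,0,0]]' --hand '[-1,-1,-1,-1,-1,-1,-1,-1,-1]'

```text
time: 4.82
tool_pos: [597.8, -51.6, 134.5]
tcp_rot: [-90.0, 0.2, 19.2]
ft_force: [0.5, 1.4, 0.4]
finger_gap: 0.1
```

```bash
python3 - <<'E'
from h import *
from bench import r
q=r.sense(); print(q["tool_pos"],q["tcp_rot"],q["ft_force"],toj(q["tool_pos"]))
for n in("side","top"):
    d=r.snapshot(n); print(n,blobs(d,"red"))
    for a,b,c in blobs(d,"red"): print(toj(onz(d,[c],85)).round(), end=" ")
    if n=="side":
        f=cv2.resize(d["frame"][110:220,280:400],(720,660),interpolation=cv2.INTER_CUBIC)[:600]
        cv2.imwrite("pics/side2.png",cv2.cvtColor(f,cv2.COLOR_RGB2BGR))
E
```

```text
[597.79368034 -51.61376749 134.49166656] [-89.98147525   0.15396433  19.19881254] [0.46256612 1.35694372 0.40797203] [  1.19041068 -80.13165824]
side [(np.int32(18), [336, 152, 5, 5], [338.2, 153.9]), (np.int32(357), [336, 222, 26, 37], [347.8, 238.5])]
[[  -1. -175.]] [[-172.  128.]] top [(np.int32(28), [458, 183, 6, 6], [460.2, 185.3]), (np.int32(101), [298, 231, 14, 19], [305.5, 243.1])]
[[-145. -492.]] [[-166.  109.]]
```

View pics/side2.png

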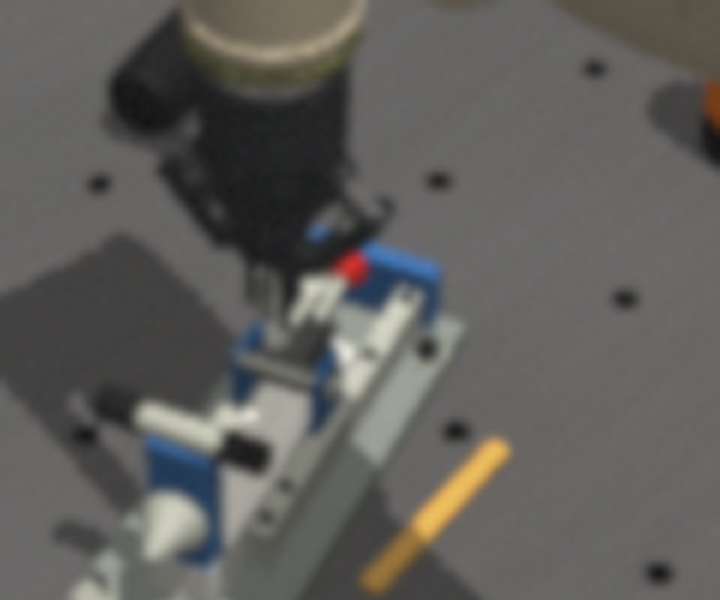

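The catch is down: the ball at (350,268) lies by the end plate and casts to jig y of about -175. Now I'll go up, over the bar, and down on the handle's +y side.

move_arm --linear '[[0,-0.1,0],[0,-0.2,0],[0,-0.3,0],[0,-0.35,0],[0,-0.35,0.12],[0,-0.35,0.24],[0,-0.35,0.36],[0,-0.35,0.49],[0,-0.35,0.49],[0,-0.35,0.49]]' --twist '[[0,0,0],[0,0,0],[0,0,0],[0,0,0],[0,0,0],[0,0,0],[0,0,0],[0,0,0],[0,0,0],[0,0,0]]' --hand '[-1,-1,-1,-1,-1,-1,-1,-1,-1,-1]'

```text
time: 5.75
tool_pos: [549.1, 89.3, 239.8]
tcp_rot: [-90.0, 0.1, 19.4]
ft_force: [0.5, 0.0, 0.9]
finger_gap: -0.2
```

```bash
python3 - <<'E'
from h import *
from bench import r
q=r.sense(); print(q["tool_pos"],q["tcp_rot"],q["ft_force"],toj(q["tool_pos"]),shift(q,1,66,129))
E
```

```text
[549.14680903  89.32653418 239.77379501] [-89.98516197   0.12631155  19.42219079] [0.4711014  0.015742   0.90384151] [ 0.39037951 68.96578196] (array([ 0.0027274 ,  0.36923829, -0.01000522]), array([-0.00015645,  0.00763349, -0.00140443]))
```

move_arm --linear '[[0,0.06,0],[0,0.12,0],[0,0.18,0],[0,0.24,0],[0,0.3,0],[0,0.34,0],[0,0.37,0],[0,0.37,0],[0,0.37,0]]' --twist '[[0,-0.007,0],[0,-0.007,0],[0,-0.007,0],[0,-0.007,0],[0,-0.007,0],[0,-0.007,0],[0,-0.007,0],[0,-0.007,0],[0,-0.007,0]]' --hand '[-1,-1,-1,-1,-1,-1,-1,-1,-1]'

```text
time: 6.5
tool_pos: [549.0, 88.9, 128.8]
tcp_rot: [-90.0, 0.2, 20.0]
ft_force: [0.2, 0.7, 0.1]
finger_gap: -0.0
```

```bash
python3 - <<'E'
from h import *
from bench import r
q=r.sense(); print(q["tool_pos"],q["tcp_rot"],q["ft_force"],toj(q["tool_pos"]),shift(q,1,5,129))
E
```

```text
[548.98628559  88.85564988 128.83276914] [-89.98054191   0.15139177  20.02332956] [0.24408429 0.72323997 0.05920914] [ 0.08711637 68.57140743] (array([-0.0017231 , -0.00062485, -0.21191935]), array([-0.00019728,  0.01431271, -0.00168449]))
```

move_arm --linear '[[0,0,-0.03],[0,0,-0.06],[0,0,-0.07],[0,0,-0.08],[0,0,-0.09],[0,0,-0.1],[0,0,-0.11],[0,0,-0.12],[0,0,-0.13],[0,0,-0.14],[0,0,-0.15],[0,0,-0.16]]' --twist '[[0,0.014,0],[0,0.014,0],[0,0.014,0],[0,0.014,0],[0,0.014,0],[0,0.014,0],[0,0.014,0],[0,0.014,0],[0,0.014,0],[0,0.014,0],[0,0.014,0],[0,0.014,0]]' --hand '[-1,-1,-1,-1,-1,-1,-1,-1,-1,-1,-1,-1]'

```text
time: 7.5
tool_pos: [565.1, 45.1, 129.6]
tcp_rot: [-89.8, 0.1, 18.8]
ft_force: [-5.9, 8.1, 6.3]
finger_gap: 0.3
```

```bash
python3 - <<'E'
from h import *
from bench import r
q=r.sense(); print(q["tool_pos"],q["tcp_rot"],q["ft_force"],toj(q["tool_pos"]),shift(q,1,5,129))
E
```

```text
[565.12669363  45.14638061 129.55113189] [-89.83958322   0.13966971  18.8099334 ] [-5.93862357  8.05445018  6.26891181] [ 1.33313513 21.99394047] (array([-0.00117989,  0.00168139, -0.0566499 ]), array([-0.00178139,  0.00082865, -0.00155305]))
```

The force has more vertical and sideways load than I expected, so I'll check before pushing further.

```bash
python3 - <<'E'
from h import *
from bench import r
for n in("side","top"):
    d=r.snapshot(n); q=r.sense(); print(q["ft_force"],q["wrist_torque"],q["tool_pos"],blobs(d,"red"))
    if n=="side":
        f=cv2.resize(d["frame"][130:240,260:380],(720,660),interpolation=cv2.INTER_CUBIC)[:600]
        cv2.imwrite("pics/side3.png",cv2.cvtColor(f,cv2.COLOR_RGB2BGR))
E
```

```text
[-4.27233919  6.59299267  5.2925093 ] [ 1.11722926  0.64584102 -0.05864064] [565.3669395   44.58515918 129.56959459] [(np.int32(18), [335, 150, 5, 5], [337.3, 151.9]), (np.int32(359), [336, 222, 26, 37], [347.8, 238.5])]
[-3.30676415  5.82374584  4.42444878] [ 0.94947656  0.55094201 -0.00727466] [565.33648073  44.67101912 129.5062955 ] [(np.int32(21), [364, 172, 5, 5], [365.6, 174.0]), (np.int32(28), [458, 183, 6, 6], [460.2, 185.3]), (np.int32(94), [309, 220, 13, 15], [316.0, 228.3])]
```

View pics/side3.png

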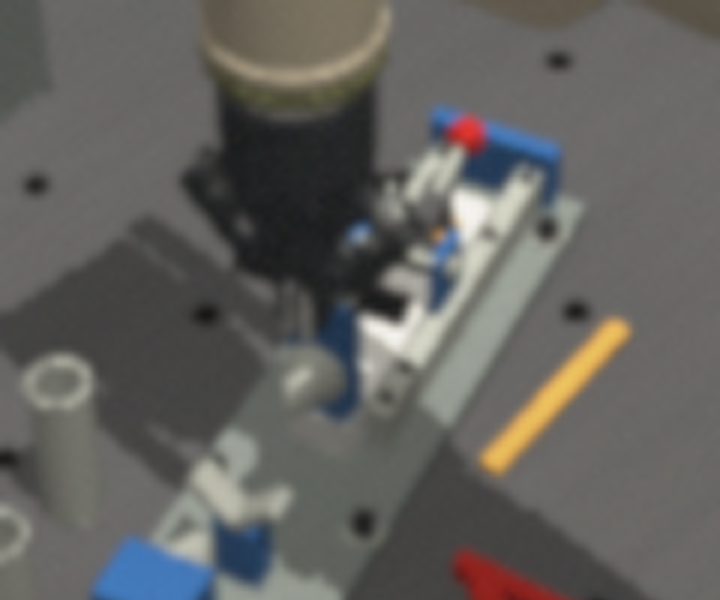

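The picture shows the fingers against the bar, with the slide part way back. The ball at (468,132) has lifted slightly, so the nose is riding the tooth. The forces are small friction, so I'll carry on slowly to about 39 mm.

move_arm --linear '[[0,0,-0.006],[0,0,-0.012],[0,0,-0.018],[0,0,-0.024],[0,0,-0.03],[0,0,-0.036],[0,0,-0.042],[0,0,-0.047],[0,0,-0.052],[0,0,-0.056],[0,0,-0.056],[0,0,-0.056]]' --twist '[[0,0,0],[0,0,0],[0,0,0],[0,0,0],[0,0,0],[0,0,0],[0,0,0],[0,0,0],[0,0,0],[0,0,0],[0,0,0],[0,0,0]]' --hand '[-1,-1,-1,-1,-1,-1,-1,-1,-1,-1,-1,-1]'

```text
time: 8.6
tool_pos: [570.1, 30.5, 129.6]
tcp_rot: [-89.7, 0.2, 18.8]
ft_force: [-3.7, 7.9, 3.2]
finger_gap: 0.1
```

```bash
python3 - <<'E'
from h import *
from bench import r
S={}
for n in("side","top"):
    d=r.snapshot(n); S[n]=d; q=r.sense(); print(q["ft_force"],toj(q["tool_pos"]),q["tool_pos"],blobs(d,"red")[:2])
a=blobs(S["side"],"red")[0][2];b=blobs(S["top"],"red")[0][2]
p,e=two(S["side"],a,S["top"],b);print(p,e,toj(p))
p,e=two(S["side"],(337.3,151.9),S["top"],(365.6,174.0));print("before",p,e,toj(p))
E
```

```text
[-4.722295    8.11366575  2.98917203] [1.37301141 6.51244416] [570.13702363  30.49800489 129.58511364] [(np.int32(20), [335, 152, 6, 5], [337.6, 153.8]), (np.int32(359), [336, 222, 26, 37], [347.8, 238.5])]
[-3.17121295  7.93130906  3.08947101] [1.35513926 6.53192732] [570.11384059  30.51071527 129.57660034] [(np.int32(21), [364, 172, 5, 6], [365.7, 174.4]), (np.int32(28), [458, 183, 6, 6], [460.2, 185.3])]
[ 629.03019334 -142.46274983   83.18295244] 0.06709478062433052 [   1.59164062 -176.19984418]
before [ 628.88695801 -140.81992413   93.25389623] 0.23354784650401086 [   1.98366091 -174.59805995]
```

The ball rode up to z of about 93 and has dropped back to about 83, so the catch is in behind the tooth. Now I'll ease off slowly, and the slide should stop following at about 34 mm.

move_arm --linear '[[0,0,0.004],[0,0,0.008],[0,0,0.012],[0,0,0.016],[0,0,0.02],[0,0,0.025],[0,0,0.03],[0,0,0.04],[0,0,0.05],[0,0,0.06],[0,0,0.07],[0,0,0.08]]' --twist '[[0,0,0],[0,0,0],[0,0,0],[0,0,0],[0,0,0],[0,0,0],[0,0,0],[0,0,0],[0,0,0],[0,0,0],[0,0,0],[0,0,0]]' --hand '[-1,-1,-1,-1,-1,-1,-1,-1,-1,-1,-1,-1]'

```text
time: 9.7
tool_pos: [562.3, 53.6, 129.7]
tcp_rot: [-89.7, 0.1, 18.8]
ft_force: [-0.5, -0.8, 0.1]
finger_gap: -0.5
```

move_arm --linear '[[0,0,0.04],[0,0,0.08],[0,-0.08,0.1],[0,-0.16,0.1],[0,-0.24,0.1],[0,-0.32,0.1],[0,-0.4,0.1],[0,-0.4,0.25],[0,-0.4,0.4],[0,-0.4,0.55],[0,-0.4,0.7],[0,-0.4,0.7]]' --twist '[[0,0,0],[0,0,0],[0,0,0],[0,0,0],[0,0,0],[0,0,0],[0,0,0],[0,0,0],[0,0,0],[0,0,0],[0,0,0],[0,0,0]]' --hand '[-1,-1,-1,-1,-1,-1,-1,-1,-1,-1,-1,-1]'

```text
time: 10.7
tool_pos: [492.1, 257.3, 251.0]
tcp_rot: [-89.6, 0.1, 19.1]
ft_force: [0.3, -0.6, -0.5]
finger_gap: -0.2
```

```bash
python3 - <<'E'
from h import *
from bench import r
S={}
for n in("side","top"):
    d=r.snapshot(n); S[n]=d; q=r.sense(); print(q["time"],q["ft_force"],toj(q["tool_pos"]),blobs(d,"red")[:3])
a=blobs(S["side"],"red");b=blobs(S["top"],"red")
for x in a:
  for y in b:
    p,e=two(S["side"],x[2],S["top"],y[2])
    if e<6: print(p,e,toj(p))
P=cloud(S["top"]); w=np.zeros((400,640),bool); w[155:228,300:345]=1
h=P[w&(P[...,2]>138)&(P[...,2]<158)]
print("bar",toj(h).mean(0),toj(h).min(0),toj(h).max(0),len(h))
f=cv2.resize(S["top"]["frame"][150:250,255:388],None,fx=6,fy=6,interpolation=cv2.INTER_CUBIC)
cv2.imwrite("pics/top4.png",cv2.cvtColor(f,cv2.COLOR_RGB2BGR))
E
```

```text
10.75 [-1.78992243  1.12257628  0.19235187] [  0.34886937 246.55160984] [(np.int32(358), [336, 222, 26, 37], [347.7, 238.5])]
10.8 [ 0.16723074 -0.82424866  0.67717093] [  0.60106672 243.97693142] [(np.int32(21), [364, 172, 5, 6], [365.7, 174.4]), (np.int32(28), [458, 183, 6, 6], [460.2, 185.3]), (np.int32(246), [298, 220, 26, 30], [312.2, 237.0])]
[401.19197733  50.82118024  11.44309241] 1.7065986350966527 [-152.09251787   80.02292944]
bar [ 1.25207706 -8.86758801] [-45.58313978 -18.11780664] [49.05184903 -0.16654044] 135
```

View pics/top4.png

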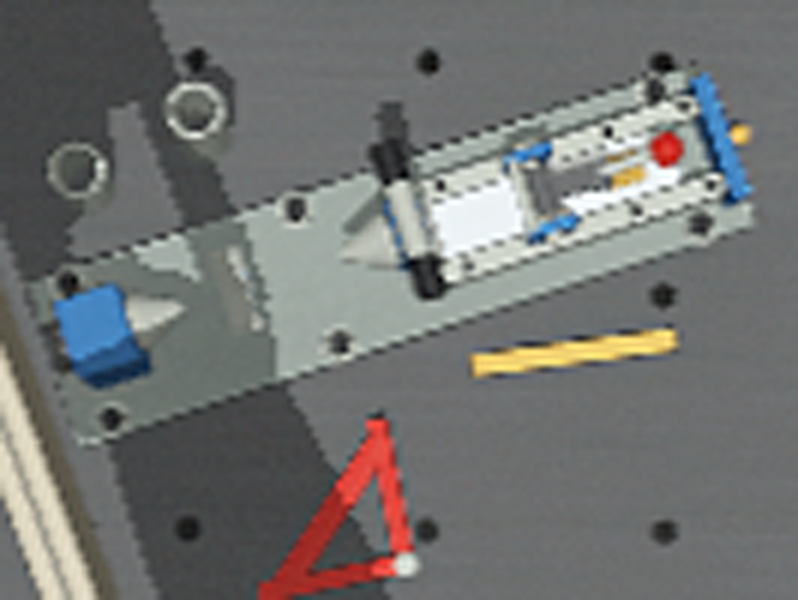

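The top view shows the handle bar moved back, at about (408,215), with jig y going from 24.9 to -8.9: 33.8 mm of travel, held. The ball is down at (667,148), and the loose tubes, marker holder and magnet are where they were. I'm handing in.

```bash
python3 -c "
from bench import r
print(r.hand_in())"
```

```text
the job is handed in; nothing more can be done
None
```

The tailstock is held open by its catch, and the job was handed in at about 11 s of the 48 s allowed. With the fingers shut, I tipped the parked catch onto the slide. I then pushed the handle bar back about 38 mm and eased off until the slide rested on the catch.

**Last checks:**
- **Slide:** after release, with the arm clear, the bar sat 33.8 mm back from home, against the nominal 34 mm.
- **Catch:** during the push the ball rose to about 93 mm and dropped back to about 83 mm, so the catch fell in behind the tooth. In the final top view it is still down.
- **Forces:** the highest push force I read was about 12 N. It included an unexpected upward and sideways part of a few newtons, which I put down to friction. It was near zero after release.
- **Loose items:** the two tubes, marker holder and magnet near the jig look unmoved. The spray can's red nozzle is at the same pixels. I did not re-measure the jar, hammer and wire brush, but the arm stayed well above them.

**Not confirmed:** the final side view could not see the ball because the arm hid it, so its last position comes from the top view only. The plate measured about 443 x 106 mm against 450 x 110 mm, and the ball about 2–3 mm off nominal, which did not affect the result.

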